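Lid check on a dish incubator

ROBOT

A 6-joint arm with a two-finger parallel gripper is mounted at the origin on the work surface. World frame = base frame: x ahead of the robot, y to its left, z up, the work surface at z = 0. Lengths are in m, angles in degrees, forces in N, time in s.
With the tool pointing down it reaches from about 0.4 to 0.825 m from the base axis. Payload 7 kg.
Tool frame: the origin (TCP) lies midway between the tips of the shut fingers; the grasp point (between the pads) lies 19 mm behind it (ctrl.grasp_offset is the distance from the TCP to the grasp point, in m); z points along the fingers, x is the direction in which the jaws open and shut, and the axes are right-handed (so a half turn about z gives the same grasp; the last joint's range is limited). The gripper opens to 88 mm and grips with 3 to 60 N. Pads are 19 mm wide; open, the fingers measure 130 mm over their backs; the gripper's body (78 mm by 193 mm) begins 47 mm behind the grasp point.
Start: joints at [-49.441, 20.546, 0.682, 0, -70.136, -16.507], TCP at [0.275, -0.616, 0.227] pointing down, gripper open.
Joint ranges: [-176.03, 176.03], [-82.01, 121.73], [-58.28, 71.71], [-173.87, 95.51], [-174.79, -0.11], [-173.66, 173.66]. Speed limits (degrees/s): [136.94, 136.94, 172.46, 180, 180, 180].

INTERFACE

Orientations are given as [roll, pitch, yaw] about the fixed x, y, z axes, in that order (R = Rz(yaw) Ry(pitch) Rx(roll)).
In Python, from plant import sensors, snapshot, order, ctrl gives the robot as it stands.
- The arm moves only by the tool send_rows, never from a script. Its argument "commands" is a list of rows, each a list of 3 entries, a list of its own where there are three numbers: the closure, from 0 (fully open) to 1 (shut), then the shift along the world's x, y, z in units of 0.25 m (1.0 is 0.25 m), then the turn, a rotation vector about the world's x, y, z in units of 360 degrees (1.0 is 360 degrees). In form: [[hand, [x, y, z], [ax, ay, az]], ...]. A call has 1 to 12 rows; each row shifts and turns the pose as measured when the row begins; what a row does not reach is not made up. A row lasts 1/10 s, in which the tool goes at most 50 mm and 8.59 degrees, less where a joint would pass 70% of its speed; a pose out of reach is approached as far as the arm can. A call with a number of a shift or a turn outside -1 to 1 is refused whole. A call with a gripper value outside its range is refused whole. The fingers move at their own pace and stop on an object; the grip force is fixed at half the most. Time passes only in rows, so rows that do not move let the fingers close. It gives the time, the measured TCP pose, the force and the opening at its end, in the units of the state.
- sensors.get_obs(): the state, without advancing time (a new reading comes with each control period).
- snapshot(name): name is "scene" or "top"; returns a dict with "color" (420x560x3 uint8, blue, green, red), "z_map" (420x560 float32, m along the optical axis (not along the pixel's ray), 0 where there is no reading), "mtx" (3x3 intrinsics, pixels), "xyz" and "attitude" of the camera in the world. Camera axes: x right, y down, z forward; pixel columns grow to the right and rows downward; lengths in m; the calibration is good to about 2 mm. A picture is of the moment at which its call begins.
- order.close_job(): hands the job in, once; it reports no verdict.
The state is a dict: "clock": time; "joint_pos": joint angles; "qvel": joint speeds; "tau": joint torques, N m; "tool_pos": TCP position; "orientation": TCP orientation; "force": force on the tool from outside, world axes, zero at the start; "moment": the same for the moment, N m; "opening": finger opening in m.
Only numpy, scipy, OpenCV 4.12 (cv2) and the standard library are available. Lean on these libraries where they do the work, as an engineer would, in place of code of your own. Each camera call takes 0.05 s, during which the arm holds its last target.

TASK

Do the lid check on the dish incubator: with the lid still shut, press the three keys on its deck fully down and let them up, one at a time, in this order: the round one, the square one, the bar-shaped one. Then raise the lid by its handle clearly past its balance point (by at least 5 degrees) without letting it fly open to its stop, ease it back and hold it about 10 degrees below the balance point. Finish while still holding the lid still there with the gripper, keys up, and leave the other things on the bench alone.

Things in the scene. Friction and masses are not known exactly. Their poses are not given: they have to be found in the camera images.
- incubator: white bench-top incubator, fixed, 230 mm deep, 360 wide. Origin: centre of its underside. x axis: from its front (handle side, toward the robot) to its back, z up. A clear-windowed lid covers its left part (y -70 to +170 mm); the right part is a flat deck 100 mm above the bench with three white keys front to back at x -90, -42, +6, y -125 mm. Which key sits in which place differs each time
- lid_bar (a point): centre of the lid's black handle: round bar 14 mm thick, along the incubator's y axis, 138 mm clear between its end arms, 42 mm ahead of the lid's front edge, 47 ahead of the housing, free below (bench or a low dish). Moves with the lid. Its centre is above the bench: 109 mm closed, 272 at 0.675 rad, 304 at the balance point, 328 at 1.0 rad
- lid_hinge (a point): point on the hinge line at the lid's back, straight behind the handle's centre (incubator frame +100, +50, +105 mm; fixed). The hinge line is along the incubator's y. With the lid at angle a, the bar's centre is 262 cos(a) - 4 sin(a) mm in front of this point (incubator's -x) and 262 sin(a) + 4 cos(a) mm above it
- lid (a joint): lid angle, rad: 0 shut, 1.45 at its stop. 0.9 kg lid with a counterbalance spring; balance point 0.85 rad. Below it the lid falls shut (1.15 N down at the bar when shut, 0.4 N at 0.675); above it the spring throws it open (0.4 N up at the bar at 1.0, growing). It stays nowhere by itself, so grip the bar or hold it from both sides; a gripped bar turns in the fingers
- key_round (a joint): travel of the round key, m: 0 up, 0.006 fully down; springs back up; counts as pressed beyond 0.004; 1.5 N to start, 4.5 N fully down
- key_round_top (a point): centre of the top face of the round key: white disc 32 mm across, top 114 mm above the bench when up
- key_square (a joint): travel of the square key, as for the round key
- key_square_top (a point): centre of the top face of the square key: white square 18 x 18 mm, top 114 mm above the bench when up
- key_bar (a joint): travel of the bar-shaped key, as for the round key
- key_bar_top (a point): centre of the top face of the bar-shaped key: white, 11 mm (front to back) x 40 mm (sideways), top 114 mm above the bench when up
- vial: small amber jar, 34 mm across, 50 mm high, standing on the rear of the control deck behind the keys; loose, to be left alone; origin at the centre of its underside
- dish: closed culture dish, 92 mm across, 16 mm high, lying on the bench in front of the incubator; loose, to be left alone; origin at the centre of its underside
- tube_rack: white tube rack, 70 x 160 mm, 90 mm high, left of the incubator; loose, to be left alone; origin at the centre of its underside
- reagent_bottle: clear bottle, 72 mm across, 140 mm high, left of the incubator; loose, to be left alone; origin at the centre of its underside
- beaker: glass beaker, 70 mm across, 85 mm high, right of the incubator; loose, to be left alone; origin at the centre of its underside
- tip_box: box of pipette tips, 80 x 115 mm, 73 mm high, right of the incubator; loose, to be left alone; origin at the centre of its underside
- timer: flat timer, 50 x 70 mm, 23 mm high, to the right; loose, to be left alone; origin at the centre of its underside

How it is judged:
By the outcome, as a careful person would: the job done as asked, in the order asked, and still so for the second after the job is handed in, while the arm keeps its last pose, push and grip.
It also fails if it takes over 64 s, if anything falls off the work surface, if the arm or the gripper's body presses on something with over 40 N, if the wrist force passes 120 N, or if a joint passes its speed limit or range.

## Working session

There is one attempt and no reset: what is moved stays moved. The work goes in short steps, Python scripts to look and compute and a tool call to move; the robot and the scene stay as the last step left them, time stands still between calls to the robot, and variables do not carry over. Pictures are saved under pics/ and viewed, and the job is handed in when it is done.

Besides the shell and the picture viewer there is one more tool, called after "Call:" as name([rows], argument=value, ...), one row to a line, values as JSON. send_rows: Moves the arm, as the interface text tells. Its arguments: {"type":"object","properties":{"commands":{"type":"array","items":{"type":"array"}}},"required":["commands"]}

```bash
mkdir -p pics; ls
cat > h.py <<'E'
import numpy as np, cv2
from plant import sensors, snapshot, order, ctrl
from scipy.spatial.transform import Rotation as R
def att(s):
    a=np.array(s["attitude"],float)
    return a if a.shape==(3,3) else R.from_euler('xyz',a,degrees=True).as_matrix()
def pts(s):
    z=s["z_map"];K=np.array(s["mtx"]);v,u=np.mgrid[:z.shape[0],:z.shape[1]]
    P=np.dstack([(u-K[0,2])/K[0,0]*z,(v-K[1,2])/K[1,1]*z,z])
    return P@att(s).T+np.array(s["xyz"])
def ray(s,u,v,h):
    K=np.array(s["mtx"]);d=att(s)@np.array([(u-K[0,2])/K[0,0],(v-K[1,2])/K[1,1],1]);o=np.array(s["xyz"])
    return o+d*(h-o[2])/d[2]
E
python3 - <<'E'
from h import *
import pickle
for n in("scene","top"):
    s=snapshot(n);print(n,s["xyz"],s["attitude"],s["mtx"]);cv2.imwrite(f"pics/{n}0.png",s["color"]);pickle.dump(s,open(n+"0.pkl","wb"))
print(sensors.get_obs(),ctrl.grasp_offset)
E
```

```text
pics
scene [1.10510235 0.3781216  1.12928691] [-1.47810343e+02  5.99916272e-02  1.26130989e+02] [[389.92643033   0.         273.62940332]
 [  0.         389.92643033 206.96835995]
 [  0.           0.           1.        ]]
top [ 0.51301679 -0.02281499  1.15845531] [-176.11240459    0.39864906  -90.60284554] [[409.09595195   0.         279.66522789]
 [  0.         409.09595195 211.15548612]
 [  0.           0.           1.        ]]
{'clock': 0.1, 'joint_pos': array([-4.94393030e+01,  2.05860689e+01,  6.38395100e-01, -1.70757093e-02,
       -7.01359139e+01, -1.65058741e+01]), 'qvel': array([-0.0519333 , -0.11960339,  0.06558951,  0.07582178, -0.08933478,
       -0.10862444]), 'tau': array([-1.34716884e-03, -5.84165025e+01,  2.93749791e+01,  7.01562658e+00,
        1.02067858e-02, -7.19893751e-05]), 'tool_pos': array([ 0.27491544, -0.61599403,  0.22572793]), 'orientation': array([-1.79991641e+02, -8.47043019e-02,  1.14049003e+02]), 'force': array([-0.36126597,  0.16464859,  0.74703298]), 'moment': array([ 0.01667821,  0.03760511, -0.01101491]), 'opening': 0.08749223610330066} 0.0188
```

```bash
ls pics
```

```text
scene0.png
top0.png
```

View pics/top0.png

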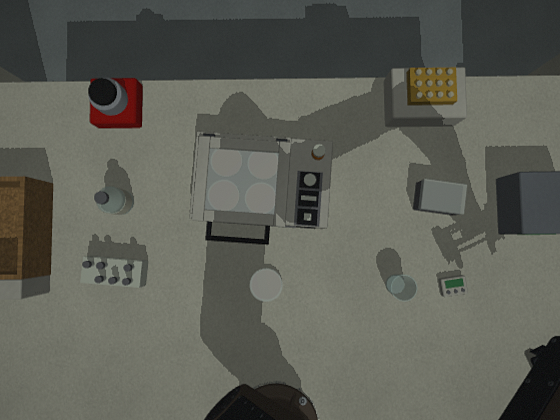

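View pics/scene0.png

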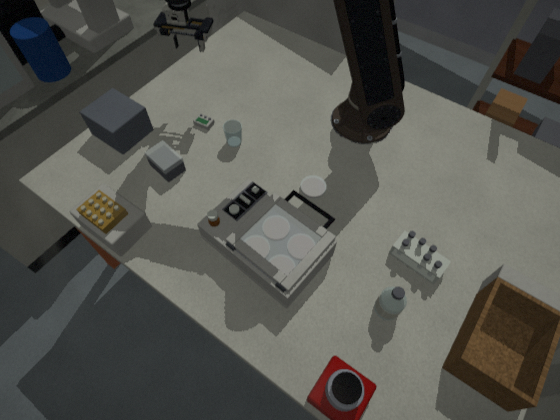

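The top view shows the round key at the back (310,180), the bar key in the middle (309,198) and the square key at the front (308,216). The lid handle is at about (238,236), the dish at (266,285) and the vial at (318,151). Next I'll measure these.

Run:
```python
from h import *
import pickle
s=pickle.load(open("top0.pkl","rb"))
c=s["color"][125:255,180:335];cv2.imwrite("pics/z1.png",cv2.resize(c,None,fx=5,fy=4.6,interpolation=cv2.INTER_CUBIC)[:600])
g=cv2.cvtColor(s["color"],cv2.COLOR_BGR2GRAY)
P=pts(s)
# black key panel: white inside
roi=np.zeros_like(g);roi[170:230,296:324]=1
m=((g<60)&(roi>0)).astype(np.uint8)
n,l,st,ce=cv2.connectedComponentsWithStats(m);
for i in range(1,n):
    if st[i][4]>20:print("dark",st[i],ce[i])
hb=((g<45)).astype(np.uint8);hb[:220]=0;hb[246:]=0;hb[:,:200]=0;hb[:,275:]=0
n,l,st,ce=cv2.connectedComponentsWithStats(hb)
for i in range(1,n):
    if st[i][4]>20:print("bar",st[i],ce[i])
w=((g>105)&(roi>0)).astype(np.uint8)
n,l,st,ce=cv2.connectedComponentsWithStats(w)
for i in range(1,n):
    if st[i][4]>8:print("wh",st[i],ce[i],ray(s,*ce[i],.114), P[int(ce[i][1]),int(ce[i][0])])
print(g[174:224,300:320:1][::2])
```

```text
dark [296 171  27  55 963] [307.17653167 198.03011423]
bar [206 222  64  22 433] [236.94457275 236.75288684]
wh [319 191   5  37 131] [321.64122137 211.19847328] [ 0.58277737 -0.1236303   0.114     ] [ 0.58435718 -0.12348678  0.09835046]
wh [307 214   4   7  14] [309.         217.64285714] [ 0.5666311  -0.09106788  0.114     ] [ 0.56826189 -0.09107621  0.11425955]
wh [296 228  18   2  24] [303.08333333 228.75      ] [ 0.53843414 -0.07554888  0.114     ] [ 0.54330541 -0.08104961  0.00099228]
wh [315 229   9   1   9] [319. 229.] [ 0.53736329 -0.11610596  0.114     ] [ 0.53998989 -0.12617055  0.00132017]
[[ 25  20  15  14  13  25  61  74  84 100 103  89  71  51  20  15  15  15
   18  14]
 [ 19  19  15  10  42  98  99  94  95  92  93  94  95  99  92  47  21  13
   15  15]
 [ 21  19  19  21  99  97  94  93  92  93  93  94  93  95  99  80  32  17
   15  22]
 [ 20  15  13  25  99  97  93  93  93  93  93  92  93  94  98  97  39  14
   13  25]
 [ 18  18  17   8  68  96  96  94  92  95  95  95  96  97  98  50  20  18
   19  33]
 [ 18  17  21  20  14  25  78  90  96  98  96  95  90  73  33  17 
[... 934 characters left out ...]
  25  25
   72  71]
 [ 39  39  48  48  48  49  50  50  49  51  49  69  72  72  73  77  80  78
   75  69]
 [ 15  18  19  22  20  13  14  18  17  17  20  18  21  17  17  18  13  32
   71  69]
 [ 20  20  20  11  33  31  27  20  18  17  18  24  21  24  25  23  19  45
   73  68]
 [ 20  19  13  19 101 103 100 101  99 101 124  53  14  22  23  23  18  63
   74  67]
 [ 18  19  14  13  98  97  94  93  91  92 131  56  17  23  22  24  18  61
   72  70]
 [ 19  17  15  35 102  99  93 112 113 146 122  47  18  22  21  25  16  65
   73  79]
 [ 21  22  26  26  34  43  55  88  97 106  74  30  19  24  25  24  17  75
   72  85]
 [ 24  23  26  23  22  24  23  19  19  22  22  23  21  21  24  22  23  74
   72  93]]
```

View pics/z1.png

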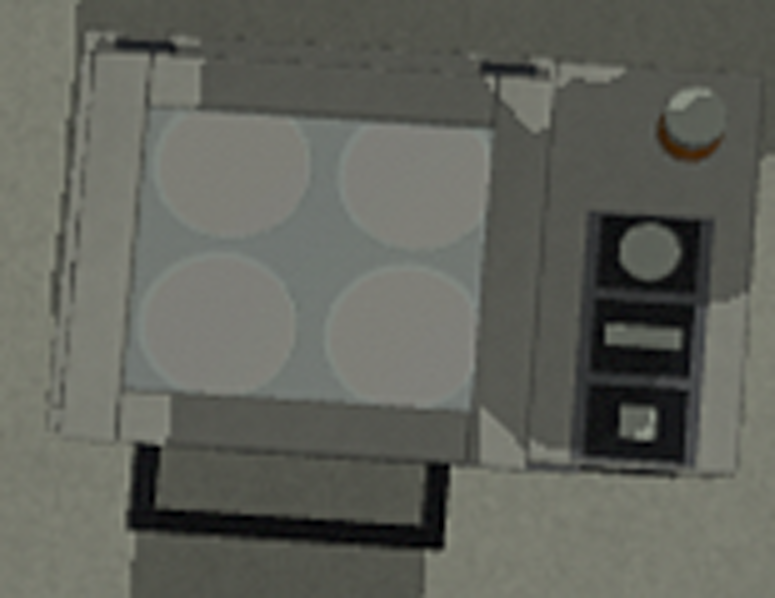

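Run:
```python
from h import *
import pickle
s=pickle.load(open("top0.pkl","rb"))
g=cv2.cvtColor(s["color"],cv2.COLOR_BGR2GRAY)
C=[]
for nm,(a,b,c,d) in dict(round=(172,188,302,317),bar=(193,204,299,317),square=(212,223,302,313)).items():
    m=np.zeros_like(g);m[a:b,c:d]=(g[a:b,c:d]>60)
    M=cv2.moments(m,True);u,v=M['m10']/M['m00'],M['m01']/M['m00']
    p=ray(s,u,v,.114);C.append(p);print(nm,M['m00'],u,v,p)
C=np.array(C);d=C[0]-C[2];print("pitch",np.linalg.norm(d)/2,"yaw",np.degrees(np.arctan2(d[1],d[0])))
# handle
P=pts(s)
hb=(g<40).astype(np.uint8);hb[:222]=0;hb[246:]=0;hb[:,:200]=0;hb[:,275:]=0
cols=[];
for u in range(207,270):
    v=np.where(hb[:,u])[0]; v=v[v>230]
    if len(v): cols.append((u,v.mean(),v.min(),v.max()))
cols=np.array(cols);mid=(cols[:,0]>214)&(cols[:,0]<262)
k=np.polyfit(cols[mid,0],cols[mid,1],1);print(cols[0],cols[-1],k)
A=ray(s,206-.5,np.polyval(k,206),.109);B=ray(s,269.5,np.polyval(k,269.5),.109);print("bar ends",A,B,np.linalg.norm(A-B),"mid",(A+B)/2,"yaw",np.degrees(np.arctan2(A[1]-B[1],A[0]-B[0]))-90)
print(np.median(P[234:240,225:250,2]),np.unique(np.round(P[236,215:262],3)[:,2]))
# housing yaw via depth: pixels deck
yaw=np.radians(-3.5)
for yaw in (np.arctan2(d[1],d[0]),):
    Rz=np.array([[np.cos(yaw),-np.sin(yaw)],[np.sin(yaw),np.cos(yaw)]])
    for p,l in zip(C,[(6,-125),(-42,-125),(-90,-125)]): print("origin",p[:2]-Rz@(np.array(l)/1000))
    print("origin from bar",((A+B)/2)[:2]-Rz@np.array([-.162,.05]))
```

```text
round 119.0 309.38655462184875 179.30252100840337 [ 0.66531643 -0.09357947  0.114     ]
bar 72.0 308.19444444444446 197.59722222222223 [ 0.61809923 -0.08979524  0.114     ]
square 54.0 307.18518518518516 216.27777777777777 [ 0.57017414 -0.08648603  0.114     ]
pitch 0.04770317584179853 yaw -4.2638589319496685
[207. 235. 231. 239.] [268. 237. 231. 243.] [7.08834413e-02 2.22587188e+02]
bar ends [0.51961212 0.17455104 0.109     ] [0.50638713 0.01056945 0.109     ] 0.16451401790262252 mid [0.51299963 0.09256024 0.109     ] yaw -4.6108829864891305
0.0021219724382175453 [-0.004 -0.003 -0.002 -0.001 -0.     0.001  0.002  0.004  0.109  0.111
  0.112  0.115]
origin [0.66862675 0.03152066]
origin [0.6692767 0.0317361]
origin [0.66921875 0.03147652]
origin from bar [0.67083376 0.03065398]
```

Call:
send_rows([
  [1, [0.12, 0.16, 0], [0, 0, 0.018]],
  [1, [0.12, 0.16, 0], [0, 0, 0.018]],
  [1, [0.12, 0.16, 0], [0, 0, 0.018]],
  [1, [0.12, 0.16, 0], [0, 0, 0.018]],
  [1, [0.12, 0.16, 0], [0, 0, 0.018]],
  [1, [0.12, 0.16, 0], [0, 0, 0.018]],
  [1, [0.12, 0.16, 0], [0, 0, 0.018]],
  [1, [0.12, 0.16, 0], [0, 0, 0.018]],
  [1, [0.12, 0.16, 0], [0, 0, 0.018]],
  [1, [0.12, 0.16, 0], [0, 0, 0]],
  [1, [0.12, 0.16, 0], [0, 0, 0]],
  [1, [0, 0, 0], [0, 0, 0]],
])

```text
clock: 1.3
tool_pos: [0.6015, -0.1689, 0.2198]
orientation: [-180.0, -0.5, 174.5]
force: [-0.7, -0.5, -0.7]
opening: 0.0014
```

Call:
send_rows([
  [1, [0.12, 0.15, 0], [0, 0.0014, 0.0034]],
  [1, [0.12, 0.15, 0], [0, 0, 0]],
  [1, [0, 0, 0], [0, 0, 0]],
  [1, [0, 0, 0], [0, 0, 0]],
])

```text
clock: 1.7
tool_pos: [0.661, -0.0917, 0.2175]
orientation: [-179.9, -1.3, 175.9]
force: [-0.0, -0.7, 0.3]
opening: 0.0004
```

Call:
send_rows([
  [1, [0.017, -0.008, -0.1], [0, -0.0036, 0]],
  [1, [0, 0, -0.1], [0, 0, 0]],
  [1, [0, 0, -0.1], [0, 0, 0]],
  [1, [0, 0, -0.06], [0, 0, 0]],
  [1, [0, 0, 0], [0, 0, 0]],
])

```text
clock: 2.2
tool_pos: [0.6626, -0.0971, 0.1248]
orientation: [-180.0, 0.0, 175.8]
force: [0.2, 0.1, 0.2]
opening: 0.0005
```

Run:
```python
from h import *
s=snapshot("scene");cv2.imwrite("pics/s1.png",cv2.resize(s["color"][150:270,170:330],None,fx=5,fy=5))
print(sensors.get_obs())
```

```text
{'clock': 2.25, 'joint_pos': array([ 8.31248804e+00,  2.42232614e+01, -7.46667290e+00,  4.48634936e-02,
       -5.81942233e+01, -1.25633857e+01]), 'qvel': array([ 0.23662508, -1.16681983,  2.05041243,  0.55042687, -0.73783767,
       -0.03492042]), 'tau': array([ 2.55386559e-01, -5.99328196e+01,  2.65613902e+01,  6.34798318e+00,
        2.90769953e-01,  1.63889661e-03]), 'tool_pos': array([ 0.66317352, -0.09719638,  0.12597958]), 'orientation': array([-1.79987936e+02,  1.21364669e-01,  1.75772721e+02]), 'force': array([-0.44385695, -0.80148565,  0.83837131]), 'moment': array([0.02218903, 0.12489212, 0.06191886]), 'opening': 0.0003043425297434212}
```

View pics/s1.png

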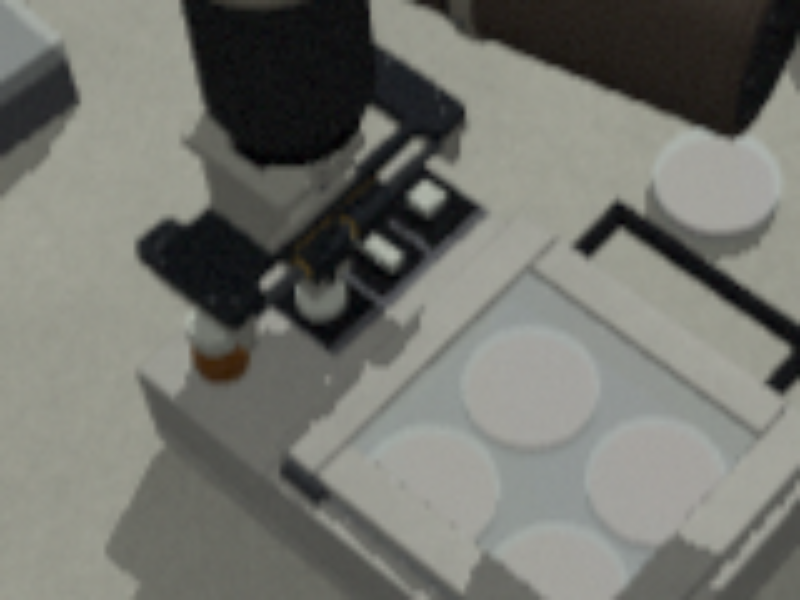

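The fingers are over the round key at about (320,290), and the hand clears the vial at (220,345). Next is the press.

Call:
send_rows([
  [1, [0.008, 0.014, -0.03], [0, 0, 0]],
  [1, [0, 0, -0.02], [0, 0, 0]],
  [1, [0, 0, -0.015], [0, 0, 0]],
  [1, [0, 0, -0.01], [0, 0, 0]],
  [1, [0, 0, 0], [0, 0, 0]],
])

```text
clock: 2.75
tool_pos: [0.6666, -0.0946, 0.1104]
orientation: [-180.0, 0.4, 175.7]
force: [-2.0, 0.6, 3.5]
opening: 0.0004
```

Call:
send_rows([
  [1, [0, 0, -0.012], [0, 0, 0]],
  [1, [0, 0, -0.008], [0, 0, 0]],
  [1, [0, 0, -0.004], [0, 0, 0]],
])

```text
clock: 3.05
tool_pos: [0.6668, -0.0946, 0.1084]
orientation: [-180.0, 0.5, 175.8]
force: [-2.5, 0.3, 5.3]
opening: 0.0005
```

Call:
send_rows([
  [1, [0, 0, -0.012], [0, 0, 0]],
  [1, [0, 0, -0.012], [0, 0, 0]],
])

```text
clock: 3.25
tool_pos: [0.6669, -0.0946, 0.108]
orientation: [-179.9, 0.7, 175.9]
force: [-10.8, 4.3, 23.9]
opening: 0.0008
```

The round key bottomed at 0.108. Now I'll lift and move to the square key.

Call:
send_rows([
  [1, [0, 0, 0.05], [0, 0, 0]],
  [1, [0, 0, 0.06], [0, -0.002, 0]],
  [1, [-0.1, 0.01, 0], [0, 0, 0]],
  [1, [-0.1, 0.01, 0], [0, 0, 0]],
  [1, [-0.1, 0.01, 0], [0, 0, 0]],
  [1, [-0.08, 0.003, 0], [0, 0, 0]],
  [1, [0, 0, 0], [0, 0, 0]],
  [1, [0, 0, 0], [0, 0, 0]],
])

```text
clock: 4.05
tool_pos: [0.5717, -0.0856, 0.1411]
orientation: [179.9, 2.1, 175.9]
force: [0.9, 0.7, 0.1]
opening: 0.0004
```

Call:
send_rows([
  [1, [-0.004, -0.004, -0.04], [0, 0.0058, 0]],
  [1, [0, 0, -0.04], [0, 0, 0]],
  [1, [0, 0, -0.02], [0, 0, 0]],
  [1, [0, 0, 0], [0, 0, 0]],
])

```text
clock: 4.45
tool_pos: [0.5729, -0.0866, 0.1134]
orientation: [-179.9, -0.1, 175.9]
force: [0.0, 1.8, 1.1]
opening: 0.0009
```

Call:
send_rows([
  [1, [0, 0, -0.012], [0, 0, 0]],
  [1, [0, 0, -0.012], [0, 0, 0]],
  [1, [0, 0, -0.01], [0, 0, 0]],
  [1, [0, 0, -0.01], [0, 0, 0]],
])

```text
clock: 4.85
tool_pos: [0.5732, -0.0867, 0.1079]
orientation: [-179.8, -0.1, 176.1]
force: [-10.2, 4.6, 25.1]
opening: 0.0004
```

The square key bottomed too. Next is the bar key at (0.618, -0.090).

Call:
send_rows([
  [1, [0, 0, 0.05], [0, 0, 0]],
  [1, [0, 0, 0.05], [0, 0, 0]],
  [1, [0.09, -0.006, 0], [0, 0, 0]],
  [1, [0.09, -0.006, 0], [0, 0, 0]],
  [1, [0, 0, 0], [0, 0, 0]],
  [1, [0, 0, 0], [0, 0, 0]],
])

```text
clock: 5.45
tool_pos: [0.6201, -0.0897, 0.1367]
orientation: [-179.9, 0.2, 176.1]
force: [-0.1, 0.8, -0.8]
opening: 0.0
```

Call:
send_rows([
  [1, [-0.01, 0, -0.04], [0, 0, 0]],
  [1, [0, 0, -0.03], [0, 0, 0]],
  [1, [-0.005, 0, -0.016], [0, 0, 0]],
  [1, [0, 0, 0], [0, 0, 0]],
])

```text
clock: 5.85
tool_pos: [0.6143, -0.0897, 0.1128]
orientation: [-179.9, 0.1, 176.1]
force: [0.4, 0.4, 1.6]
opening: 0.0002
```

Run:
```python
from h import *
s=snapshot("scene");cv2.imwrite("pics/s2.png",cv2.resize(s["color"][150:270,170:330],None,fx=5,fy=5))
```

```text
(no output)
```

View pics/s2.png

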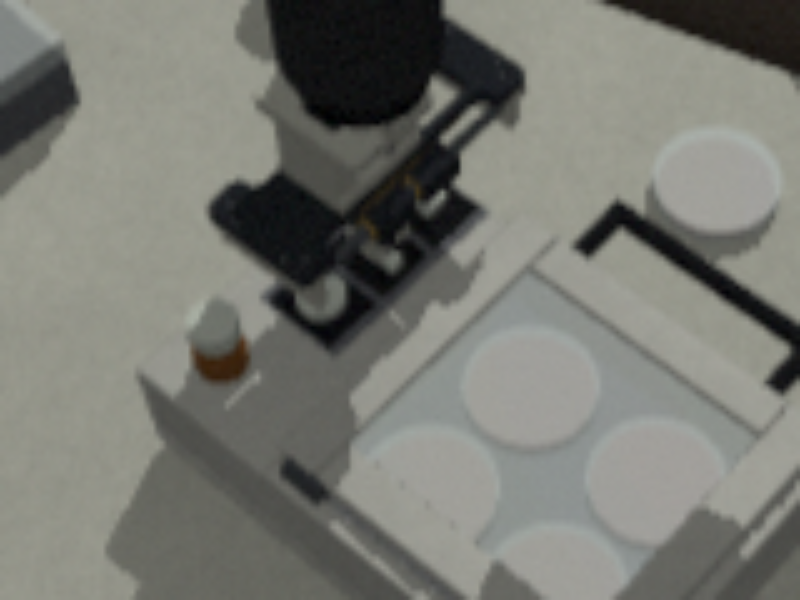

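The fingers are on the bar key at about (385,250). The round key (320,295) is clear and the vial hasn't moved.

Call:
send_rows([
  [1, [0.01, 0, 0.012], [0, 0, 0]],
  [1, [0, 0, -0.012], [0, 0, 0]],
  [1, [0, 0, -0.012], [0, 0, 0]],
  [1, [0, 0, -0.01], [0, 0, 0]],
  [1, [0, 0, -0.01], [0, 0, 0]],
  [1, [0, 0, -0.01], [0, 0, 0]],
])

```text
clock: 6.5
tool_pos: [0.6173, -0.0897, 0.1079]
orientation: [-179.8, 0.2, 176.2]
force: [-11.1, 5.1, 26.9]
opening: 0.0005
```

Call:
send_rows([
  [1, [0, 0, 0.08], [0, 0, 0]],
  [1, [0, 0, 0.15], [0, 0, 0]],
  [1, [-0.1, 0.05, 0.12], [0, 0, 0]],
  [0.57, [-0.1, 0.15, 0], [0, 0, 0]],
  [0.57, [-0.1, 0.17, 0], [0, 0, 0]],
  [0.57, [-0.1, 0.17, 0], [0, 0, 0]],
  [0.57, [-0.025, 0.17, 0], [0, 0, 0]],
  [0.57, [0, 0, 0], [0, 0, 0]],
  [0.57, [0, 0, 0], [0, 0, 0]],
])

```text
clock: 7.4
tool_pos: [0.5068, 0.0931, 0.1973]
orientation: [-180.0, 0.4, 176.1]
force: [0.4, -1.0, 0.4]
opening: 0.037
```

Run:
```python
from h import *
import pickle
P=pts(pickle.load(open("top0.pkl","rb")));print("lid top",P[150:215:8,210:275:10,2].round(3), P[217:224,230:250:8,2].round(3))
for n in("scene","top"):
    s=snapshot(n);cv2.imwrite(f"pics/{n}3.png",s["color"])
P=pts(s);g=cv2.cvtColor(s["color"],cv2.COLOR_BGR2GRAY)
c=s["color"][120:280,180:340];cv2.imwrite("pics/top3.png",cv2.resize(c,(600,600)))
```

```text
lid top [[0.111 0.116 0.114 0.11  0.114 0.117 0.119]
 [0.112 0.11  0.111 0.113 0.114 0.113 0.112]
 [0.111 0.112 0.11  0.112 0.112 0.113 0.111]
 [0.114 0.113 0.114 0.114 0.115 0.109 0.113]
 [0.111 0.109 0.111 0.114 0.11  0.113 0.113]
 [0.109 0.109 0.113 0.112 0.111 0.11  0.11 ]
 [0.113 0.113 0.112 0.111 0.112 0.113 0.109]
 [0.113 0.113 0.114 0.111 0.113 0.111 0.107]
 [0.116 0.118 0.115 0.117 0.115 0.115 0.115]] [[0.116 0.116 0.117]
 [0.118 0.116 0.116]
 [0.116 0.118 0.12 ]
 [0.119 0.121 0.116]
 [0.115 0.115 0.118]
 [0.113 0.119 0.119]
 [0.049 0.118 0.115]]
```

View pics/top3.png

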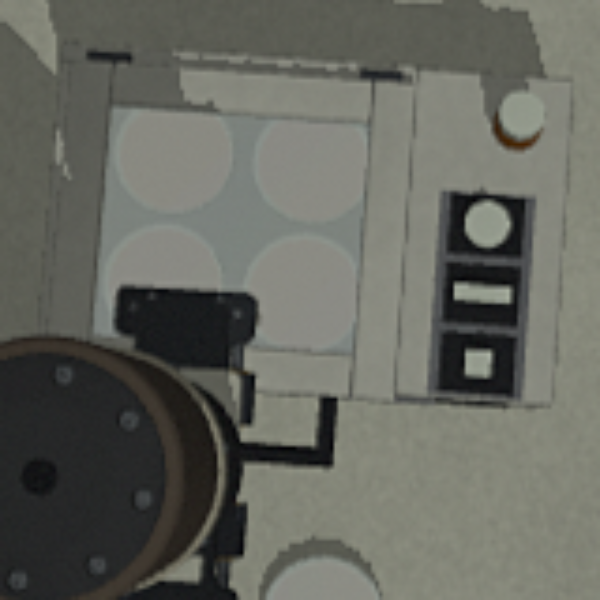

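View pics/scene3.png

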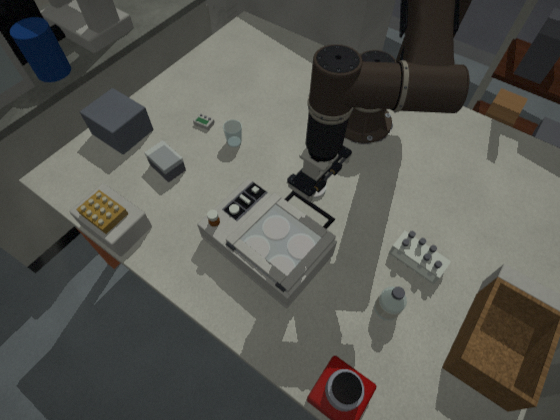

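Round, bar and square keys are all up. The hand is above the bar, which runs through about (285,455) in the crop. I'll narrow the opening to 30 mm and go down in steps.

Call:
send_rows([
  [0.66, [0.018, 0, 0], [0, 0, -0.001]],
  [0.66, [0, 0, -0.1], [0, 0, 0]],
  [0.66, [0, 0, -0.08], [0, 0, 0]],
  [0.66, [0, 0, 0], [0, 0, 0]],
])

```text
clock: 7.9
tool_pos: [0.5144, 0.0886, 0.1509]
orientation: [-180.0, 0.4, 175.2]
force: [0.0, -0.1, 0.1]
opening: 0.0301
```

Call:
send_rows([
  [0.66, [-0.012, 0.012, -0.06], [0, 0, 0.001]],
  [0.66, [0, 0, -0.05], [0, 0, 0]],
  [0.66, [0, 0, 0], [0, 0, 0]],
])

```text
clock: 8.2
tool_pos: [0.5135, 0.0895, 0.1236]
orientation: [-179.9, 0.5, 175.3]
force: [-0.4, -0.3, -0.0]
opening: 0.0299
```

Call:
send_rows([
  [0.66, [-0.008, 0.01, -0.06], [0, 0, 0]],
  [0.66, [0, 0, -0.05], [0, 0, 0]],
  [0.66, [0, 0, -0.01], [0, 0, 0]],
  [0.66, [0, 0, 0], [0, 0, 0]],
])

```text
clock: 8.6
tool_pos: [0.514, 0.0916, 0.095]
orientation: [-180.0, 0.6, 175.3]
force: [-0.2, 0.4, 0.7]
opening: 0.0293
```

Call:
send_rows([
  [0.66, [-0.006, 0, -0.014], [0, 0, 0]],
  [1, [0, 0, 0], [0, 0, 0]],
  [1, [0, 0, 0], [0, 0, 0]],
  [1, [0, 0, 0], [0, 0, 0]],
  [1, [0, 0, 0], [0, 0, 0]],
])

```text
clock: 9.1
tool_pos: [0.5129, 0.0919, 0.0929]
orientation: [180.0, 0.7, 175.3]
force: [1.2, -0.6, -0.3]
opening: 0.0128
```

The bar is gripped at an opening of 12.8 mm. Next I'll work out the arc.

```bash
cat >> h.py <<'E'
A0=np.array([.5129,.0919,.0929]); D=.0161
YW=np.radians(-4.4); X=np.array([np.cos(YW),np.sin(YW),0]); Z=np.array([0,0,1.])
def bar(a): return (.262*(1-np.cos(a))+.004*np.sin(a))*X+(.262*np.sin(a)+.004*np.cos(a)-.004)*Z
def tcp(a,t): return A0+D*Z+bar(a)+D*(-np.sin(t)*X-np.cos(t)*Z)
def est():
    o=sensors.get_obs(); M=R.from_euler('xyz',o["orientation"],degrees=True).as_matrix()
    b=o["tool_pos"]-D*M[:,2]-(A0+D*Z)
    az=np.arcsin(min(1,(b[2])/.262)); ax=np.arccos(1-b@X/.262)
    from scipy.optimize import least_squares
    r=least_squares(lambda a:bar(a[0])-b,[az])
    return dict(a=r.x[0],res=(r.fun*1000).round(1),tilt=np.degrees(np.arcsin(-(M[:,2]@X))),lat=(b@np.cross(Z,X))*1000,force=o["force"].round(1),pos=o["tool_pos"].round(4),opening=o["opening"],clock=o["clock"])
E
python3 - <<'E'
from h import *
for a in np.arange(0,1.01,.05):
    t=a*.5;print(round(a,2),round(np.degrees(t),1),tcp(a,t).round(4),((tcp(a,t)-tcp(max(a-.05,0),max(0,t-.025)))/.25).round(3))
E
```

```text
0.0 0.0 [0.5129 0.0919 0.0929] [0. 0. 0.]
0.05 1.4 [0.513  0.0919 0.106 ] [ 0.    -0.     0.052]
0.1 2.9 [0.5138 0.0918 0.1191] [ 0.003 -0.     0.052]
0.15 4.3 [0.5152 0.0917 0.1321] [ 0.006 -0.     0.052]
0.2 5.7 [0.5173 0.0916 0.145 ] [ 0.008 -0.001  0.052]
0.25 7.2 [0.52   0.0914 0.1577] [ 0.011 -0.001  0.051]
0.3 8.6 [0.5233 0.0911 0.1703] [ 0.013 -0.001  0.05 ]
0.35 10.0 [0.5273 0.0908 0.1827] [ 0.016 -0.001  0.05 ]
0.4 11.5 [0.5319 0.0904 0.1949] [ 0.018 -0.001  0.049]
0.45 12.9 [0.5371 0.09   0.2069] [ 0.021 -0.002  0.048]
0.5 14.3 [0.5428 0.0896 0.2185] [ 0.023 -0.002  0.047]
0.55 15.8 [0.5492 0.0891 0.2299] [ 0.025 -0.002  0.045]
0.6 17.2 [0.556  0.0886 0.2409] [ 0.028 -0.002  0.044]
0.65 18.6 [0.5635 0.088  0.2515] [ 0.03  -0.002  0.043]
0.7 20.1 [0.5714 0.0874 0.2617] [ 0.032 -0.002  0.041]
0.75 21.5 [0.5798 0.0868 0.2715] [ 0.034 -0.003  0.039]
0.8 22.9 [0.5887 0.0861 0.2809] [ 0.036 -0.003  0.037]
0.85 24.4 [0.5981 0.0853 0.2898] [ 0.037 -0.003  0.036]
0.9 25.8 [0.6079 0.0846 0.2982] [ 0.039 -0.003  0.034]
0.95 27.2 [0.6181 0.0838 0.3061] [ 0.041 -0.003  0.032]
1.0 28.6 [0.6286 0.083  0.3135] [ 0.042 -0.003  0.029]
```

Call:
send_rows([
  [1, [0, 0, 0.05], [0, 0.004, 0]],
  [1, [0.003, 0, 0.05], [0, 0.004, 0]],
  [1, [0.006, 0, 0.05], [0, 0.004, 0]],
  [1, [0.008, -0.001, 0.05], [0, 0.004, 0]],
])

```text
clock: 9.5
tool_pos: [0.5168, 0.0914, 0.1435]
orientation: [-179.5, -5.2, 175.3]
force: [1.7, -0.5, -3.2]
opening: 0.0128
```

```bash
python3 -c "
from h import *
print(est())"
```

```text
{'a': np.float64(0.19420809161788063), 'res': array([ 0.3,  0. , -0.1]), 'tilt': np.float64(5.2283872006346), 'lat': np.float64(-0.04850739812062003), 'force': array([ 1.7, -0.5, -3.2]), 'pos': array([0.5168, 0.0914, 0.1435]), 'opening': 0.012817796962285107, 'clock': 9.5}
```

Tracking is good, so I'll continue.

Call:
send_rows([
  [1, [0.011, -0.001, 0.051], [0, 0.004, 0]],
  [1, [0.013, -0.001, 0.05], [0, 0.004, 0]],
  [1, [0.016, -0.001, 0.05], [0, 0.004, 0]],
  [1, [0.018, -0.001, 0.049], [0, 0.004, 0]],
  [1, [0.021, -0.002, 0.048], [0, 0.004, 0]],
  [1, [0.023, -0.002, 0.047], [0, 0.004, 0]],
])

```text
clock: 10.1
tool_pos: [0.5425, 0.0889, 0.2189]
orientation: [-178.8, -14.3, 175.2]
force: [1.4, 0.1, -3.3]
opening: 0.013
```

```bash
python3 -c "
from h import *
print(est())"
```

```text
{'a': np.float64(0.5008194768415289), 'res': array([ 0.4,  0.4, -0.2]), 'tilt': np.float64(14.293481300828795), 'lat': np.float64(-0.4025005987254403), 'force': array([ 1.4,  0.1, -3.3]), 'pos': array([0.5425, 0.0889, 0.2189]), 'opening': 0.012967613562588213, 'clock': 10.1}
```

Call:
send_rows([
  [1, [0.025, -0.001, 0.045], [0, 0.004, 0]],
  [1, [0.028, -0.001, 0.044], [0, 0.004, 0]],
  [1, [0.03, -0.001, 0.043], [0, 0.004, 0]],
  [1, [0.032, -0.002, 0.041], [0, 0.004, 0]],
  [1, [0.034, -0.002, 0.039], [0, 0.004, 0]],
  [1, [0, 0, 0], [0, 0, 0]],
])

```text
clock: 10.7
tool_pos: [0.5798, 0.0855, 0.2729]
orientation: [-177.9, -22.2, 174.9]
force: [-3.8, 0.7, 2.8]
opening: 0.0131
```

```bash
python3 -c "
from h import *
print(est())
s=snapshot('scene');cv2.imwrite('pics/s4.png',cv2.resize(s['color'][80:320,170:450],None,fx=2.5,fy=2.5))"
```

```text
{'a': np.float64(0.754150142135282), 'res': array([ 0.6,  0.7, -0.5]), 'tilt': np.float64(22.20290207686321), 'lat': np.float64(-0.7242693288855454), 'force': array([-3.8,  0.7,  2.8]), 'pos': array([0.5798, 0.0855, 0.2729]), 'opening': 0.013113512796699898, 'clock': 10.7}
```

View pics/s4.png

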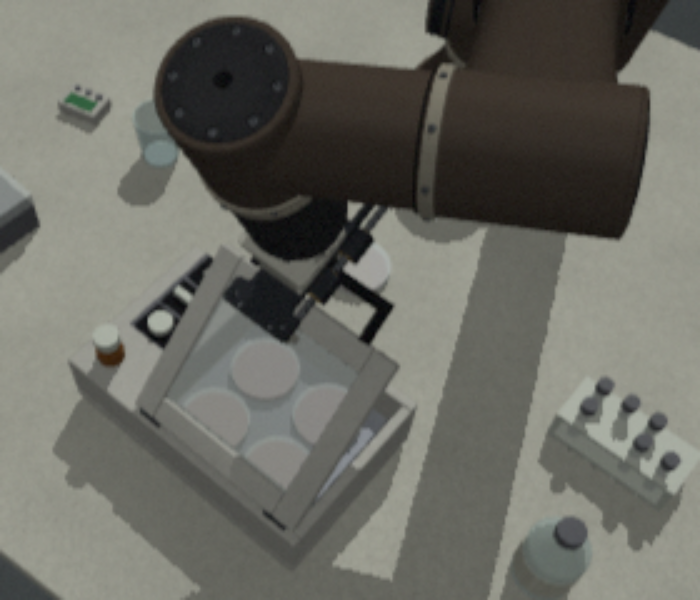

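The lid is raised and held at the bar, around (340,270). The other items haven't moved. Now I'll go past the balance point.

Call:
send_rows([
  [1, [0.036, -0.001, 0.037], [0, 0.004, 0]],
  [1, [0.037, -0.001, 0.036], [0, 0.004, 0]],
  [1, [0.039, -0.001, 0.034], [0, 0.004, 0]],
  [1, [0.041, -0.001, 0.032], [0, 0.004, 0]],
  [1, [0.025, -0.001, 0.018], [0, 0.002, 0]],
  [1, [0, 0, 0], [0, 0, 0]],
  [1, [0, 0, 0], [0, 0, 0]],
])

```text
clock: 11.45
tool_pos: [0.6229, 0.0817, 0.3113]
orientation: [-176.9, -29.0, 174.4]
force: [-1.4, 0.9, 1.8]
opening: 0.013
```

Run:
```python
from h import *
print(est())
s=snapshot('scene');c=cv2.imwrite('pics/s5.png',cv2.resize(s['color'][80:320,170:450],None,fx=2.5,fy=2.5))
```

```text
{'a': np.float64(0.9774382814614324), 'res': array([ 0.7,  1. , -0.9]), 'tilt': np.float64(29.024426255801355), 'lat': np.float64(-1.0640888985678487), 'force': array([-1.4,  0.9,  1.8]), 'pos': array([0.6229, 0.0817, 0.3113]), 'opening': 0.013045983327123313, 'clock': 11.45}
```

View pics/s5.png

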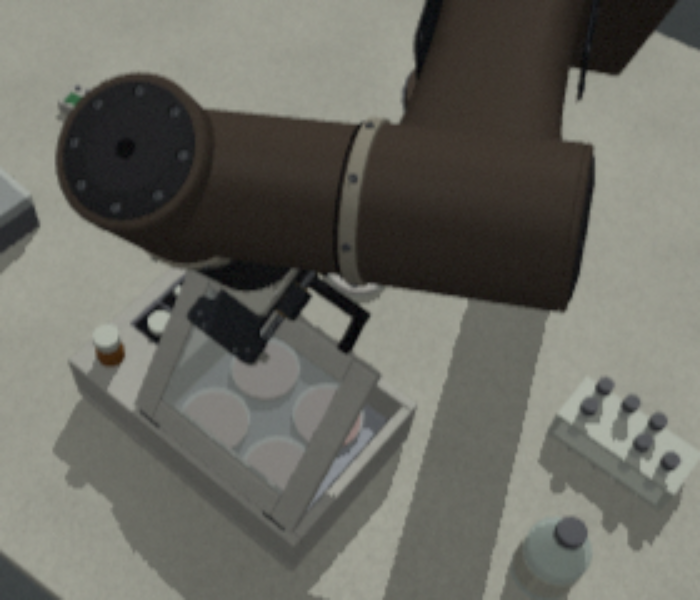

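The estimate is 0.977 rad, about 7 degrees past balance. I'll check it with the depth image by fitting the lid rail.

```bash
cat >> h.py <<'E'
def lidfit():
    s=snapshot('scene');P=pts(s).reshape(-1,3)
    H=np.array([.669,.0315,0])+X*.1+np.cross(Z,X)*.05+Z*.105
    q=P-H; f=-(q@X); l=q@np.cross(Z,X); h=q[:,2]
    for lo,hi in((.085,.12),(-.119,-.1)):
        m=(f>.02)&(f<.25)&(h>.05)&(h<.35)&(l>lo)&(l<hi)&(np.hypot(f,h)<.235)&(np.arctan2(h,f)>.35)&(np.arctan2(h,f)<1.3)
        if m.sum()<20: print('few',m.sum());continue
        x,y=f[m],h[m]
        c=np.cov(x,y);w,v=np.linalg.eigh(c);d=v[:,1]*np.sign(v[0,1]);print('rail',m.sum(),np.arctan2(d[1],d[0]).round(3),'med',np.median(np.arctan2(y,x)).round(3),'thick',np.sqrt(w[0]).round(4))
E
python3 - <<'E'
from h import *
lidfit()
E
```

```text
rail 724 0.964 med 1.061 thick 0.003
rail 273 0.972 med 1.07 thick 0.0015
```

The depth fit gives 0.96–0.97. I'll add a little margin, then ease it back.

Call:
send_rows([
  [1, [0.026, 0, 0.018], [0, 0.002, 0]],
  [1, [0, 0, 0], [0, 0, 0]],
  [1, [0, 0, 0], [0, 0, 0]],
  [1, [-0.02, 0.001, -0.015], [0, -0.002, 0]],
])

```text
clock: 11.95
tool_pos: [0.6236, 0.0816, 0.3117]
orientation: [-176.9, -28.9, 174.4]
force: [-4.3, 2.3, 4.8]
opening: 0.0132
```

Run:
```python
from h import *
print(est());lidfit()
```

```text
{'a': np.float64(0.9806303797384383), 'res': array([ 0.6,  1. , -0.8]), 'tilt': np.float64(28.967291866005084), 'lat': np.float64(-1.0624403196023144), 'force': array([-4.3,  2.3,  4.8]), 'pos': array([0.6236, 0.0816, 0.3117]), 'opening': 0.01315270710628417, 'clock': 11.95}
rail 728 0.967 med 1.063 thick 0.003
rail 261 0.979 med 1.073 thick 0.0015
```

Call:
send_rows([
  [1, [-0.041, 0.003, -0.031], [0, -0.004, 0]],
  [1, [-0.04, 0.003, -0.033], [0, -0.004, 0]],
  [1, [-0.038, 0.003, -0.035], [0, -0.004, 0]],
  [1, [-0.036, 0.003, -0.036], [0, -0.004, 0]],
  [1, [-0.035, 0.003, -0.038], [0, -0.004, 0]],
  [1, [0, 0, 0], [0, 0, 0]],
  [1, [0, 0, 0], [0, 0, 0]],
])

```text
clock: 12.7
tool_pos: [0.5764, 0.0858, 0.269]
orientation: [-177.9, -20.5, 174.8]
force: [1.6, -1.5, -1.6]
opening: 0.0129
```

Run:
```python
from h import *
print(est());lidfit()
print(tcp(.675,.34)-tcp(.7,.35))
```

```text
{'a': np.float64(0.7336664885341373), 'res': array([ 0.7,  0.6, -0.6]), 'tilt': np.float64(20.543062259172313), 'lat': np.float64(-0.6683459218681299), 'force': array([ 1.6, -1.5, -1.6]), 'pos': array([0.5764, 0.0858, 0.269 ]), 'opening': 0.012894215744223635, 'clock': 12.7}
rail 731 0.724 med 0.818 thick 0.0028
rail 352 0.724 med 0.819 thick 0.0021
[-0.00407031  0.00031319 -0.00505293]
```

Call:
send_rows([
  [1, [-0.018, 0.001, -0.021], [0, -0.002, 0]],
  [1, [-0.017, 0.001, -0.021], [0, -0.002, 0]],
  [1, [0, 0, 0], [0, 0, 0]],
  [1, [0, 0, 0], [0, 0, 0]],
  [1, [0, 0, 0], [0, 0, 0]],
])

```text
clock: 13.25
tool_pos: [0.5674, 0.0866, 0.2581]
orientation: [-178.0, -19.1, 174.9]
force: [-0.1, 0.3, 1.0]
opening: 0.0127
```

Run:
```python
from h import *
print(est());lidfit()
```

```text
{'a': np.float64(0.6794975531990171), 'res': array([ 0.7,  0.6, -0.6]), 'tilt': np.float64(19.121550059766612), 'lat': np.float64(-0.6237174820298695), 'force': array([-0.1,  0.3,  1. ]), 'pos': array([0.5674, 0.0866, 0.2581]), 'opening': 0.012728749407278181, 'clock': 13.25}
rail 719 0.667 med 0.765 thick 0.0028
rail 345 0.666 med 0.766 thick 0.0019
```

Call:
send_rows([
  [1, [0, 0, 0], [0, 0, 0]],
  [1, [0, 0, 0], [0, 0, 0]],
  [1, [0, 0, 0], [0, 0, 0]],
  [1, [0, 0, 0], [0, 0, 0]],
])

```text
clock: 13.7
tool_pos: [0.5676, 0.0866, 0.2583]
orientation: [-178.0, -19.1, 174.9]
force: [-0.4, -0.1, 1.7]
opening: 0.013
```

Run:
```python
from h import *
print(est());lidfit()
s=snapshot('scene');cv2.imwrite('pics/s6.png',s['color'])
```

```text
{'a': np.float64(0.6805105046735017), 'res': array([ 0.7,  0.5, -0.6]), 'tilt': np.float64(19.15541092331273), 'lat': np.float64(-0.5803363608186265), 'force': array([-0.4, -0.1,  1.7]), 'pos': array([0.5676, 0.0866, 0.2583]), 'opening': 0.013041502866320914, 'clock': 13.7}
rail 718 0.669 med 0.765 thick 0.0028
rail 338 0.669 med 0.764 thick 0.0021
```

View pics/s6.png

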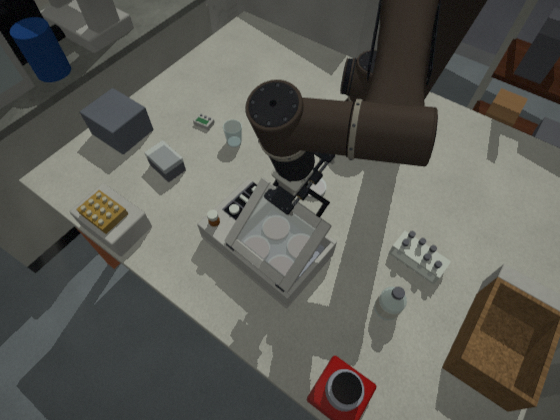

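The lid is held still, gripped at about (310,190). The vial (213,217), dish, beaker, rack and bottle are all where they started. I'm handing the job in.

```bash
python3 -c "
from h import *
print(order.close_job())"
```

```text
the job is handed in; nothing more can be done
None
```

I did the lid check as asked and handed it in at about 13.8 s, still gripping the lid at about 10° below its balance point.

- **Keys:** I pressed them one at a time in the order round, square, bar. Each bottomed at a tool height of 0.108 m (6 mm travel) with 24–27 N at the end. After release, the pictures showed all three up.
- **Past balance:** I raised the lid by its handle to at least 0.98 rad by the arm pose. The depth fit gave 0.964–0.979, so 6.5–7.5° past the balance point. It stayed gripped the whole time and never flew open.
- **Hold:** I eased it back to 0.680 rad by the arm pose and 0.669 by the depth fit, against a target of about 0.675. The two differ by about 0.6°. The lid stayed still over the last 0.4 s check.
- **Other things:** In the last picture the vial, dish, beaker, rack and bottle looked unmoved. I judged this by eye and did not measure it.

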